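# Click the paint turntable round to the red pot

## Task

Push the purple fins on the edge of the paint turntable with a fingertip, clicking it round, either way, until the red pot stands at the white arrow on the base, resting in its click stop. No pot may be touched, gripped or lifted, and the brush stand, mixing dish and sculpting tool stay where they are. Finish with the hand clear.

Things in the scene. Friction and masses are not known exactly. Their poses are not given: they have to be found in the camera images.
- rack_base: fixed grey base under the turntable, top 9 mm above the shelf: 75 mm radius disc and a 45 mm wide tongue along its +x, 160 mm long from the origin. On the tongue, 120 to 160 mm out, a white arrow on black points at the hub. Origin: on the turntable's axis at shelf height; z up. Place and yaw vary.
- turntable: pale wooden turntable, disc radius 89 mm, 13 to 21 mm above the shelf; turns about its vertical axis either way without end. Origin on the axis, 13 mm up; its x starts parallel to the base's x. Eight bays, centres 61.5 mm from the axis at 0, 45, 90.. degrees from its x, walls 10 mm high. Eight click stops 45 degrees apart; at a stop one bay is in line with the arrow.
- fin_tip (a point): top edge of one of the turntable's eight equal purple fins, 120 mm from the axis at 22.5 degrees from its x, 43 mm up. Fins: upright, radial, every 45 degrees midway between bays, 10 mm thick, 84 to 128 mm from the axis, 13 to 43 mm above the shelf. Outside the disc, between fins, a finger has free room down to the shelf (or the 9 mm high tongue).
- hub (a point): top of the turntable's hub, on the axis, 41 mm above the shelf; hub radius 40 mm. The click stops hold with about 0.1 N m (1 N at a fin) up to halfway, 22.5 degrees; past that the turntable pulls itself on into the next stop, well damped.
- station (a point): the bay place at the arrow: on the base's +x axis, 61.5 mm from the turntable's axis, 21 mm above the shelf (where the underside of a pot stands). Fixed to the base. The bay here is empty at the start.
- brush_stand: loose clear acrylic brush stand, 70 x 110 x 65 mm, with three upright brushes up to 165 mm high. Origin: centre of its underside.
- mixing_dish: loose round white ceramic mixing dish with six wells, 112 mm across, 12 mm high. Origin: centre of its underside.
- sculpting_tool: loose steel sculpting tool, 149 mm long, 8 mm thick, along its own x, lying on the green cutting mat (3 mm thick). Origin: middle of its underside.
- pot_red: closed squat paint pot, 38 mm across, 34 mm high, all red; loose, standing in one of the turntable's eight bays with about 1.5 mm play (which bay varies). Origin: centre of its underside.
- pot_yellow: closed squat paint pot, 38 mm across, 34 mm high, all yellow; loose, standing in one of the turntable's eight bays with about 1.5 mm play (which bay varies). Origin: centre of its underside.
- pot_blue: closed squat paint pot, 38 mm across, 34 mm high, all blue; loose, standing in one of the turntable's eight bays with about 1.5 mm play (which bay varies). Origin: centre of its underside.
- pot_green: closed squat paint pot, 38 mm across, 34 mm high, all green; loose, standing in one of the turntable's eight bays with about 1.5 mm play (which bay varies). Origin: centre of its underside.
- pot_white: closed squat paint pot, 38 mm across, 34 mm high, all white; loose, standing in one of the turntable's eight bays with about 1.5 mm play (which bay varies). Origin: centre of its underside.
- pot_black: closed squat paint pot, 38 mm across, 34 mm high, all black; loose, standing in one of the turntable's eight bays with about 1.5 mm play (which bay varies). Origin: centre of its underside.
- pot_grey: closed squat paint pot, 38 mm across, 34 mm high, all grey; loose, standing in one of the turntable's eight bays with about 1.5 mm play (which bay varies). Origin: centre of its underside.
Not all that is in view belongs to the job. Of the things that look like the pot_blue, the larger one is meant.

How it is judged:
By the outcome, as a careful person would: the job done as asked, in the order asked, and still so for the second after the job is handed in, with the robot touching nothing.
It also fails if it takes over 61 s, if anything falls off the work surface, if the arm or the gripper's body presses on something with over 40 N, if the wrist force passes 120 N, or if a joint passes its speed limit or range.

## Robot

A 7-joint arm with a two-finger parallel gripper is mounted at the origin on the work surface. World frame = base frame: x ahead of the robot, y to its left, z up, the work surface at z = 0. Lengths are in mm, angles in degrees, forces in N, time in s.
With the tool pointing down it reaches from about 350 to 900 mm from the base axis. Payload 8.1 kg.
Tool frame: the origin (TCP) lies midway between the tips of the shut fingers; the grasp point (between the pads) lies 19 mm behind it (hold_point_z is the distance from the TCP to the grasp point, in mm); z points along the fingers, y is the line along which they close (so a half turn about z gives the same grasp; the last joint's range is limited). The gripper opens to 85 mm and grips with 20 to 120 N. Pads are 22 mm wide; open, the fingers measure 114 mm over their backs; the gripper's body (76 mm by 85 mm) begins 54 mm behind the grasp point. The pads swing forward as they close: fully open they stand 13 mm farther back than shut.
Start: joints at [70.955, 24.895, 1.432, 90.138, -0.665, 64.973, -4.303], TCP at [142.339, -608.589, 231.323] pointing down, gripper open.
Joint ranges: [-149.89, 149.89], [-25.12, 119.58], [-72.63, 75.52], [4.76, 147.25], [-75.54, 255.54], [6.69, 114.76], [-157.13, 157.13]. Speed limits (degrees/s): [127.2, 127.2, 172.46, 172.46, 180, 180, 180].

## Interface

Orientations are given as a 3x3 rotation matrix whose columns are the frame's x, y, z axes.
In Python, from cell import read_state, grab_frame, calibration, sign_off, hold_point_z gives the robot as it stands.
- The arm moves only by the tool send_rows, never from a script. Its argument "motion" is a list that holds one entry, the list of rows, each a list of 7 numbers: the turn, a rotation vector about the tool's x, y, z in rad, then the shift along the tool's x, y, z in mm, then the opening, from -1 (shut) to 1 (fully open). In form: [[[wx, wy, wz, x, y, z, jaw], ...]]. A call has 1 to 12 rows; each row shifts and turns the commanded pose from where the row before left it, along the tool's axes as they then stand; what a row does not reach is not made up. A row lasts 1/8 s, in which the tool goes at most 62.5 mm and 10.7 degrees, less where a joint would pass 70% of its speed; a pose out of reach is approached as far as the arm can. A call is refused whole if a number of a shift passes 62.5 or a number of a turn 0.188, either way. A call with a gripper value outside its range is refused whole. The fingers move at their own pace and stop on an object; "newtons" is the grip in N (left out, the last holds). Time passes only in rows, so rows that do not move let the fingers close. It gives the time, the measured TCP pose, the force, the opening and the grip force at its end, in the units of the state.
- read_state(): the state, without advancing time (a new reading comes with each control period).
- grab_frame(name): name is "side" or "top"; returns (picture, depth): 400x640x3 uint8, red, green, blue; 400x640 float32, mm along the optical axis (not along the pixel's ray), 0 where there is no reading.
- calibration(name): a dict with "fx", "fy", "cx", "cy" (pixels), "rvec" (rotation vector, rad) and "tvec" (3), from world to camera coordinates, as OpenCV has them. Camera axes: x right, y down, z forward; pixel columns grow to the right and rows downward; lengths in mm; the calibration is good to about 2 mm. A picture is of the moment at which its call begins. calibration takes no time and is no camera call.
- sign_off(): hands the job in; it is judged then, once.
The state is a dict: "time_s": time; "joints": joint angles; "qvel": joint speeds; "effort": joint torques, N m; "eef_pos": TCP position; "ee_rot": TCP orientation; "contact_force": force on the tool from outside, world axes, zero at the start; "ft_torque": the same for the moment, N m; "width": opening from 0.0 (shut) to 1.0 (fully open); "grasp_force": force on a finger pad.
Only numpy, scipy, OpenCV 4.12 (cv2) and the standard library are available. Lean on these libraries where they do the work, as an engineer would, in place of code of your own. Each camera call takes 0.05 s, during which the arm holds its last target. There are 200 camera calls.

## Working session

There is one attempt and no reset: what is moved stays moved. The work goes in short steps, Python scripts to look and compute and a tool call to move; the robot and the scene stay as the last step left them, time stands still between calls to the robot, and variables do not carry over. Pictures are saved under pics/ and viewed, at most 10 in all, crops included, and the job is handed in when it is done.

Besides the shell and the picture viewer there is one more tool, called after ">>>" by a JSON object that holds its "op" and its "data". send_rows: Moves the arm, as the interface text tells. Its arguments: {"type":"object","properties":{"motion":{"type":"array"},"newtons":{"type":"number"}},"required":["motion"]}

```bash
mkdir -p pics; cat > h.py <<'E'
import numpy as np,cv2
from cell import *
def cam(n):
    c=calibration(n);K=np.array([[c['fx'],0,c['cx']],[0,c['fy'],c['cy']],[0,0,1.]])
    R=cv2.Rodrigues(np.array(c['rvec'],float))[0];t=np.array(c['tvec'],float).reshape(3);return K,R,t
def ray(n,u,v,z):
    K,R,t=cam(n);d=R.T@np.linalg.inv(K)@[u,v,1];o=-R.T@t;return o+d*(z-o[2])/d[2]
def pts(n,D):
    K,R,t=cam(n);v,u=np.mgrid[:400,:640];P=np.stack([(u-K[0,2])/K[0,0]*D,(v-K[1,2])/K[1,1]*D,D],-1);return (P-t)@R
def proj(n,p):
    K,R,t=cam(n);return cv2.projectPoints(np.array(p,float).reshape(-1,1,3),cv2.Rodrigues(R)[0],t,K,None)[0].reshape(-1,2)
def save(n,f):
    a,d=grab_frame(n);cv2.imwrite('pics/'+f+'.png',a[:,:,::-1]);np.savez('pics/'+f,a=a,d=d);return a,d
E
python3 - <<'E'
from h import *
for n in('top','side'):
    save(n,n+'0');K,R,t=cam(n);print(n,-R.T@t,K[0,0])
s=read_state();print(s['time_s'],s['eef_pos'],s['ee_rot'],s['contact_force'])
E
```

```text
top [ 451.12877053  -30.14272535 1190.04542768] 486.3545622803648
side [264.43640901 513.23112752 747.36297077] 392.145070013533
0.1 [ 142.23513981 -608.1421028   230.61850825] [[ 9.73718905e-01  2.27752721e-01 -4.38905903e-04]
 [ 2.27753111e-01 -9.73717998e-01  1.33441761e-03]
 [-1.23453334e-04 -1.39930984e-03 -9.99999013e-01]] [-0.11445101 -0.55270155 -0.02411372]
```

View pics/top0.png

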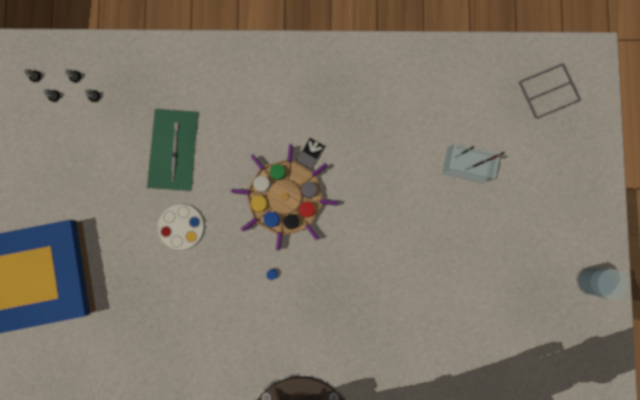

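View pics/side0.png

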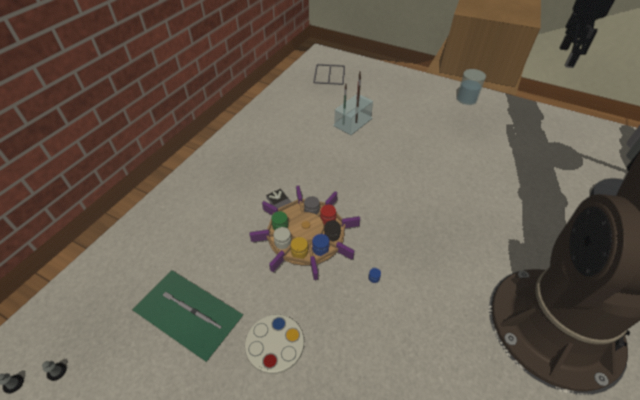

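The top view shows the turntable hub at about (286,196), the arrow on the tongue at (312,150), the empty bay at (300,170), then going clockwise the grey pot at (309,189) and the red pot at (307,210). The side view agrees: arrow (278,197), grey (312,204), red (328,213). So red needs about +90° counter-clockwise, two clicks. Things that could be taken for the red pot: the dish's red well at (166,231) in top and (270,361) in side, which is flat and not on the turntable. The small blue decoy stands at (273,273).

```bash
python3 - <<'E'
from h import *
from scipy.optimize import least_squares
for n in('top','side'):
    f=np.load(f'pics/{n}0.npz');a,d=f['a'],f['d'];P=pts(n,d)
    hsv=cv2.cvtColor(a,cv2.COLOR_RGB2HSV);H,S,V=cv2.split(hsv)
    m=((H>130)&(H<160)&(S>90)).astype(np.uint8)
    k,l,st,c=cv2.connectedComponentsWithStats(m)
    T=[]
    for i in range(1,k):
        if st[i,4]<12: continue
        q=P[l==i];q=q[q[:,2]>30]; 
        if len(q)<4: continue
        top=np.percentile(q[:,2],90);T.append(q[q[:,2]>36].mean(0) if (q[:,2]>36).any() else q.mean(0));print(n,c[i].round(),st[i,4],T[-1].round(1),top.round(1))
    T=np.array(T)
    r=least_squares(lambda p:np.hypot(T[:,0]-p[0],T[:,1]-p[1])-p[2],[*T[:,:2].mean(0),106],loss='soft_l1').x
    print('axis',r.round(1),'ang',np.sort(np.degrees(np.arctan2(T[:,1]-r[1],T[:,0]-r[0]))).round(1))
    R=np.hypot(P[...,0]-r[0],P[...,1]-r[1])
    for nm,mm in(('red',((H<8)|(H>172))&(S>150)),('blue',(H>105)&(H<125)&(S>120)),):
        q=P[mm&(R<95)&(P[...,2]>48)];q=q.mean(0) if len(q) else q;print(nm,q,np.degrees(np.arctan2(q[1]-r[1],q[0]-r[0])),np.hypot(*(q[:2]-r[:2])))
    q=P[(V<60)&(R>115)&(R<165)&(P[...,2]<20)];print('arrow',len(q),q.mean(0),np.hypot(*(q.mean(0)-[*r[:2],0])[:2]),np.degrees(np.arctan2(q[:,1].mean()-r[1],q[:,0].mean()-r[0])))
    q=P[R<15];print('hubz',np.median(q[:,2]))
    q=P[(H>105)&(H<125)&(S>150)&(R>110)&(R<220)&(P[...,2]>5)];print('small blue',q.mean(0),q[:,2].max())
a=np.load('pics/top0.npz')['a'][110:300,200:380];cv2.imwrite('pics/c.png',cv2.resize(a[:,:,::-1],None,fx=3,fy=3,interpolation=2))
E
```

```text
top [290. 153.] 45 [649.   27.4  42.9] 45.4
top [258. 162.] 39 [627.  103.8  42.4] 45.1
top [319. 170.] 54 [609.7 -41.9  42.1] 44.2
top [241. 191.] 46 [557.8 142.4  42.9] 45.7
top [328. 202.] 52 [532.4 -62.6  64.2] 45.5
top [250. 224.] 56 [481.  120.6  42.5] 45.0
top [312. 231.] 44 [463.9 -25.8  42.1] 44.0
top [279. 240.] 51 [443.   51.3  42.8] 45.5
axis [545.7  39.6 103.7] ang [-141.4  -97.4  -51.8   -6.7   38.3   83.3  128.6  173.5]
red [515.66982711 -14.06914696  54.56228463] -119.24247945097147 61.47243279546085
blue [492.1979421   68.71332706  54.79963119] 151.42140952181182 60.924515403511776
arrow 107 [661.61086933 -25.79621354   8.97919668] 133.07172354373535 -29.419796181390446
hubz 42.78513379843045
small blue [391.67892507  40.87313421 380.79395495] 1190.0454276754367
side [299. 193.] 30 [609.7 -37.4  43.2] 44.7
side [330. 198.] 38 [533.  -58.7  41.9] 44.0
side [270. 206.] 49 [648.8  32.   41.9] 44.3
side [351. 221.] 90 [459.4 -11.   54.2] 43.9
side [259. 233.] 65 [627.7 109.1  41.6] 43.8
side [345. 250.] 117 [440.3  56.4  41.7] 44.2
side [276. 259.] 65 [557.4 148.9  42.1] 44.3
side [314. 267.] 75 [479.5 127.   42.7] 44.4
axis [545.1  45.3 104.6] ang [-146.7  -96.7  -52.    -7.3   37.7   83.3  128.8  173.9]
red [516.22539866  -9.80229075  55.07526512] -117.68696223854477 62.18818146245961
blue [491.3978363   73.20773623  55.1312399 ] 152.5200113429408 60.55501162396003
arrow 61 [660.58210945 -21.98089391  10.23355721] 133.61670172323366 -30.217035691489517
hubz 42.98153143541684
small blue [361.50678143  72.3260103   23.53353157] 26.345143648931902
```

View pics/c.png

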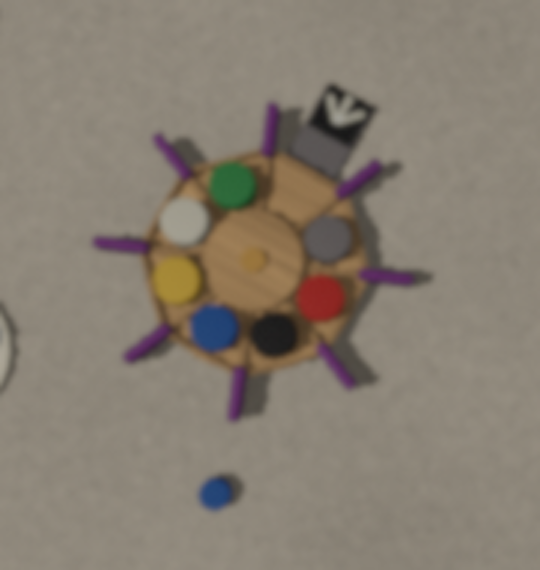

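Checks pass: both views give the axis at about (545.5, 42.5), fin tops at 42–45, pot tops at 55, red 61.5 from the axis, and the arrow at −29.5° with its centre 133 out (must be 120–160). The crop shows the red pot at (320,297), two bays clockwise of the empty bay at the arrow. I'll push the fin at −97° counter-clockwise by two clicks with shut fingers.

>>> {"op": "send_rows", "data": {"motion": [[[0,0,0,38.7,-38,0,-1],[0,0,0,38.7,-38,0,-1],[0,0,0,38.7,-38,0,-1],[0,0,0,38.7,-38,0,-1],[0,0,0,38.7,-38,0,-1],[0,0,0,38.7,-38,0,-1],[0,0,0,38.7,-38,0,-1],[0,0,0,38.7,-38,0,-1],[0,0,0,38.7,-38,0,-1],[0,0,0,38.7,-38,0,-1],[0,0,0,38.7,-38,0,-1],[0,0,0,38.7,-38,0,-1]]]}}

```text
time_s: 1.6
eef_pos: [491.2, -57.4, 231.2]
ee_rot: [[0.974, 0.227, -0.0], [0.227, -0.974, -0.0], [-0.0, 0.0, -1.0]]
contact_force: [0.7, -0.1, 1.3]
width: -0.001
grasp_force: 0.0
```

>>> {"op": "send_rows", "data": {"motion": [[[0,0,-0.167,0,0,0,-1],[0,0,-0.167,0,0,0,-1],[0,0,-0.167,0,0,0,-1],[0,0,-0.167,0,0,0,-1],[0,0,-0.167,0,0,0,-1],[0,0,0,0,0,0,-1],[0,0,0,0,0,0,-1]]]}}

```text
time_s: 2.48
eef_pos: [490.6, -58.9, 231.2]
ee_rot: [[0.488, 0.873, -0.0], [0.873, -0.488, 0.0], [-0.0, -0.0, -1.0]]
contact_force: [-0.2, -0.7, -0.1]
width: 0.0
grasp_force: 0.0
```

```bash
cat > st.py <<'E'
from h import *
s=read_state();p=s['eef_pos'];R=np.array(s['ee_rot']);print(s['time_s'],np.round(p,1),'yaw',np.degrees(np.arctan2(R[1,0],R[0,0])).round(1),'z',R[:,2].round(3),'F',np.round(s['contact_force'],1),s['width'],'polar',np.hypot(p[0]-545.5,p[1]-42.5),np.degrees(np.arctan2(p[1]-42.5,p[0]-545.5)))
E
python3 st.py
```

```text
2.475 [490.6 -58.9 231.2] yaw 60.8 z [-0.  0. -1.] F [-0.2 -0.7 -0.1] 0.0002394185421933351 polar 115.35257954421057 -118.44585699757529
```

>>> {"op": "send_rows", "data": {"motion": [[[0,0,0,0,0,40,-1],[0,0,0,0,0,40,-1],[0,0,0,0,0,40,-1],[0,0,0,0,0,30,-1],[0,0,0,0,0,20,-1],[0,0,0,0,0,20,-1],[0,0,0,0,0,20,-1],[0,0,0,0,0,0,-1]]]}}

```text
time_s: 3.48
eef_pos: [489.7, -58.7, 20.3]
ee_rot: [[0.486, 0.874, -0.003], [0.874, -0.486, -0.0], [-0.001, -0.002, -1.0]]
contact_force: [-0.5, 0.3, 0.5]
width: 0.002
grasp_force: 0.0
```

```bash
python3 st.py; python3 -c "
from h import *
a,_=save('side','s1');b,_=save('top','t1')
a=cv2.resize(a[150:300,210:410],None,fx=2,fy=2);b=cv2.resize(b[125:275,190:390],None,fx=2,fy=2)
cv2.imwrite('pics/c1.png',np.hstack([a,b])[:,:,::-1])"
```

```text
3.475 [489.7 -58.7  20.3] yaw 60.9 z [-0.003 -0.    -1.   ] F [-0.5  0.3  0.5] 0.0017286813089646368 polar 115.58131572949162 -118.84122509481072
```

View pics/c1.png

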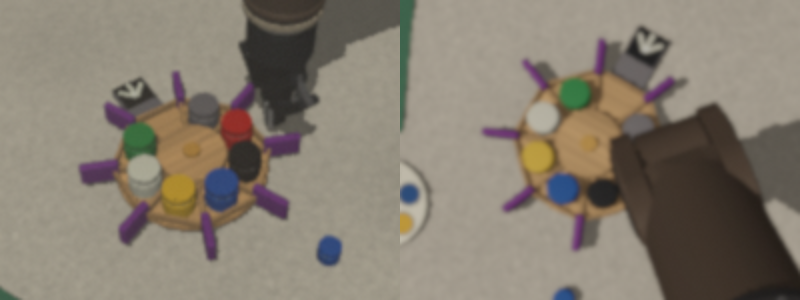

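The finger (crop pixel 275,115 on the left) stands in the gap beside the red pot, clear of the pot and both fins. Now the first arc, 4° per row.

>>> {"op": "send_rows", "data": {"motion": [[[0,0,-0.07,0.3,8,0,-1],[0,0,-0.07,0.3,8,0,-1],[0,0,-0.07,0.3,8,0,-1],[0,0,-0.07,0.3,8,0,-1],[0,0,-0.07,0.3,8,0,-1],[0,0,-0.07,0.3,8,0,-1],[0,0,-0.07,0.3,8,0,-1],[0,0,-0.07,0.3,8,0,-1],[0,0,-0.07,0.3,8,0,-1],[0,0,-0.07,0.3,8,0,-1],[0,0,0,0,0,0,-1]]]}}

```text
time_s: 4.95
eef_pos: [569.2, -70.9, 22.3]
ee_rot: [[-0.191, 0.982, 0.002], [0.982, 0.191, 0.0], [-0.0, 0.002, -1.0]]
contact_force: [-0.1, -0.3, -0.2]
width: 0.002
grasp_force: 0.0
```

```bash
python3 st.py; cat > fins.py <<'E'
import sys
from h import *
for n in('top','side'):
    a,d=save(n,n+sys.argv[1]);P=pts(n,d);hsv=cv2.cvtColor(a,cv2.COLOR_RGB2HSV);H,S,V=cv2.split(hsv)
    c=np.array([545.5,39.8 if n=='top' else 45.2])
    ang=lambda q:np.degrees(np.arctan2(q[1]-c[1],q[0]-c[0]))
    k,l,st,_=cv2.connectedComponentsWithStats(((H>130)&(H<160)&(S>90)).astype(np.uint8))
    print(n,'fins',np.sort([ang(np.median(P[l==i],0)) for i in range(1,k) if st[i,4]>25]).round(1))
    R=np.hypot(P[...,0]-c[0],P[...,1]-c[1]);q=P[((H<8)|(H>172))&(S>150)&(R<95)&(P[...,2]>48)&(P[...,2]<60)]
    if len(q): q=q.mean(0);print('red',len(q),q.round(1),ang(q).round(1),np.hypot(*(q[:2]-c)).round(1))
E
python3 fins.py 2
```

```text
4.95 [569.2 -70.9  22.3] yaw 101.0 z [ 0.002  0.    -1.   ] F [-0.1 -0.3 -0.2] 0.002456491808937976 polar 115.85875547755036 -78.18450712598164
top fins [-149.9  -15.2   29.9   74.7  120.8  165.6]
red 3 [552.3 -19.4  54.6] -83.5 59.6
side fins [-145.4 -100.9  -56.5  -11.1   33.5   79.5  124.8  169.5]
red 3 [557.6 -15.7  54.7] -78.7 62.1
```

Red has moved from −119° to about −81° and is settling itself into the first stop. Second click.

>>> {"op": "send_rows", "data": {"motion": [[[0,0,-0.07,0.3,8,0,-1],[0,0,-0.07,0.3,8,0,-1],[0,0,-0.07,0.3,8,0,-1],[0,0,-0.07,0.3,8,0,-1],[0,0,-0.07,0.3,8,0,-1],[0,0,-0.07,0.3,8,0,-1],[0,0,-0.07,0.3,8,0,-1],[0,0,-0.07,0.3,8,0,-1],[0,0,-0.07,0.3,8,0,-1],[0,0,-0.07,0.3,8,0,-1],[0,0,-0.07,0.3,8,0,-1],[0,0,0,0,0,0,-1]]]}}

```text
time_s: 6.55
eef_pos: [640.0, -23.1, 21.5]
ee_rot: [[-0.821, 0.571, 0.0], [0.571, 0.821, 0.0], [0.0, 0.0, -1.0]]
contact_force: [-0.5, 0.4, 0.1]
width: -0.002
grasp_force: 0.0
```

>>> {"op": "send_rows", "data": {"motion": [[[0,0,0,0,0,0,-1],[0,0,0,0,0,0,-1],[0,0,0,0,0,0,-1],[0,0,0,0,0,0,-1]]]}}

```text
time_s: 7.05
eef_pos: [640.0, -23.8, 21.3]
ee_rot: [[-0.821, 0.571, -0.0], [0.571, 0.821, -0.0], [-0.0, -0.0, -1.0]]
contact_force: [-0.5, -0.0, -0.1]
width: -0.004
grasp_force: 0.0
```

```bash
python3 st.py; python3 fins.py 3
```

```text
7.05 [640.  -23.8  21.3] yaw 145.2 z [-0. -0. -1.] F [-0.5 -0.  -0.1] -0.004214600932434007 polar 115.41527714622204 -35.045859784034405
top fins [-140.6  -95.7   -6.3   38.2   84.1  129.3  173.9]
red 3 [599.    9.7  54.5] -29.4 61.4
side fins [-141.   -96.9  -52.2   -6.5   38.6   84.1  129.1  173.9]
red 3 [598.7  14.5  54.7] -30.0 61.4
```

Red stands at −29.5°, at the arrow, with the fins on their stops. Lift straight up and retreat.

>>> {"op": "send_rows", "data": {"motion": [[[0,0,0,0,0,-15,-1],[0,0,0,0,0,-25,-1],[0,0,0,0,0,-40,-1],[0,0,0,0,0,-50,-1],[0,0,0,0,0,-50,-1],[0,0,0,-20,-50,-20,-1],[0,0,0,0,-55,0,-1],[0,0,0,0,-55,0,-1],[0,0,0,0,-55,0,-1],[0,0,0,0,-55,0,-1],[0,0,0,0,0,0,-1],[0,0,0,0,0,0,-1]]]}}

```text
time_s: 8.65
eef_pos: [502.8, -256.3, 222.3]
ee_rot: [[-0.821, 0.57, 0.001], [0.57, 0.821, -0.0], [-0.001, 0.001, -1.0]]
contact_force: [-0.3, 0.3, -0.2]
width: -0.0
grasp_force: 0.0
```

```bash
python3 st.py; python3 fins.py 4
```

```text
8.65 [ 502.8 -256.3  222.3] yaw 145.2 z [ 0.001 -0.    -1.   ] F [-0.3  0.3 -0.2] -1.172579269571412e-05 polar 301.8144791199207 -98.12646104381729
top fins [-141.   -96.6  -52.    -6.8   37.8   83.2  129.2  174. ]
red 3 [599.    9.8  54.5] -29.3 61.3
side fins [-140.8  -97.   -51.7   -6.7   38.2   84.2  129.1  173.9]
red 3 [598.1  14.9  54.7] -29.9 60.7
```

View pics/top4.png

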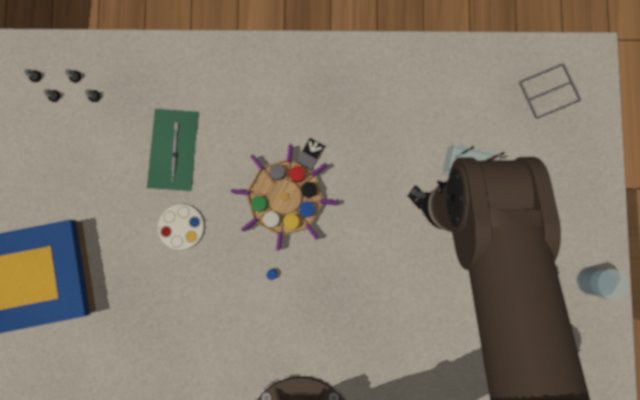

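The red pot at (297,174) stands in the bay below the arrow at (312,150). The brush stand, dish and tool are where they were, and the hand is clear.

```bash
python3 -c "from cell import *;print(sign_off())"
```

```text
the job is handed in; nothing more can be done
None
```

I handed the job in at about 9 s: two clicks counter-clockwise brought the red pot to the arrow, resting in its click stop by the final pictures, with no other object seen to move and the hand clear.

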